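# Push the worn eraser through the self-closing flap of the desk bin

### The job

Throw the worn eraser away: with one finger push the upright tab of the desk bin's spring flap back so that the flap swings down and is held open, and with the other finger push the eraser along the bin's shelf over the edge so that it drops in, then draw back and let the flap close. Only push the eraser, never pick it up, and never slide it onto the closed flap. Leave everything else where it is, including the stick of sealing wax on the same shelf.

Things in the scene. Friction and masses are not known exactly. Their poses are not given: they have to be found in the camera images.
- bin: wooden desk waste bin, fixed to the desk, a hollow box 230 (x) x 180 (y) x 100 mm high with brass corners. Origin under its centre; x points from its front (card holder, robot side) to its back, y to its left. Its flat top (z = 100) is a bare shelf from x = -115 to 10; behind that a hole (x 10 to 72, y -60 to 75) is covered by the flush flap. Hollow under the shelf too, floor at z = 6
- edge (a point): middle of the shelf's back edge over which the eraser must drop (bin x = 10, y = 7.5, z = 100 mm), axes as the bin's. The flap's hinge axis runs along bin y, 2 mm behind and 3 mm below this point
- flap (a joint): brass flap, 58 (x) x 131 (y) x 5 mm, hinged along the shelf's back edge. 0 = shut, up to 1.45 rad as its back edge swings down into the bin. A spring (0.045 N m shut, 0.09 open) shuts it when let go; shut, it carries the eraser. 3 to 8 N on the tab toward bin +x opens it
- tab_top (a point): middle of the top edge of the flap's upright brass tab, 26 wide (y), 4 thick (x), rising 38 mm above the bin's top at the left end of the flap; shut, at bin x = 13, y = 57.5, z = 138. It tips back with the flap. An upright finger with its tip 5 mm over the top opens the flap about 0.9 rad when its leading face is 10 mm past the axis, 1.35 rad at 35 mm; past 38 mm it slips off and the flap shuts
- eraser: small block eraser in a paper sleeve, 20x48x12 high, about 22 g, lying on the bin's shelf in front of the flap, its long side (its y) roughly along the flap's edge, to the right of the tab. Origin under its centre, at z = 100 above the desk at the start
- sealing_wax: stick of sealing wax, 12x101x11, lying crosswise on the bin's shelf near its front edge; a bystander. Origin under its centre, long axis = its y (mm)
- ink_bottle: square ink bottle with a round cap, 47x46x56, on the desk beside the bin's right (-y) side; a bystander. Origin under its centre (mm)
- rubber_stamp: rubber stamp with an upright turned handle, 26x54x69, on the desk beside the bin's left (+y) side; a bystander. Origin under its centre (mm)
- ink_pad: closed flat ink pad tin, 62x92x16, on the desk to the right; a bystander. Origin under its centre (mm)
- mug: stoneware mug with a handle, 82x118x94, on the desk to the left, the nearer of two mugs; a bystander. Origin under its centre (mm)
- letter_opener: brass letter opener with a pale grip, 20x225x14, flat on the desk to the left; a bystander. Origin at its underside (mm)

How it is judged:
By the outcome, as a careful person would: the job done as asked, in the order asked, and still so for the second after the job is handed in, with the robot touching nothing.
It also fails if it takes over 38 s, if anything falls off the work surface, if the arm or the gripper's body presses on something with over 40 N, if the wrist force passes 120 N, or if a joint passes its speed limit or range.

### The arm

A 6-joint arm with a two-finger parallel gripper is mounted at the origin on a cart in front of the work surface, level with it; the furniture and walls round the work are solid. World frame = base frame: x ahead of the robot, y to its left, z up, the work surface at z = 0. Lengths are in m, angles in rad, forces in N, time in s.
With the tool pointing down it reaches from about 0.3 to 0.775 m from the base axis. Payload 14.6 kg.
Tool frame: the origin (TCP) lies at the very end of the fingers, on their centre line; the grasp point (between the pads) lies 19 mm behind it; z points along the fingers, y is the line along which they close (so a half turn about z gives the same grasp; the last joint's range is limited). The gripper opens to 94 mm and grips with 3 to 60 N. Pads are 16 mm wide; open, the fingers measure 119 mm over their backs; the gripper's body (75 mm by 177 mm) begins 78 mm behind the grasp point.
Start: joints at [1.139, 0.3, 1.521, -0, 1.321, -0.067], TCP at [0.196, 0.514, 0.205] pointing down, gripper open.
Joint ranges: [-3.03, 3.03], [-0.79, 2.21], [0.23, 2.52], [-1.04, 4.18], [0, 3.07], [-2.55, 2.55]. Speed limits (rad/s): [2.22, 2.22, 2.57, 3.14, 3.14, 3.14].

### API

Orientations are given as [roll, pitch, yaw] about the fixed x, y, z axes, in that order (R = Rz(yaw) Ry(pitch) Rx(roll)).
In Python, from station import * gives the robot as it stands.
- The arm moves only by the tool jog_arm, never from a script. Its argument "rows" is a list of rows, each a list of 3 entries, a list of its own where there are three numbers: the shift along the tool's x, y, z in m, then the turn about the tool's z in degrees, then the finger opening in m, from 0 to 0.094. A call has 1 to 12 rows; each row shifts and turns the commanded pose from where the row before left it, along the tool's axes as they then stand; what a row does not reach is not made up. A row lasts 1/12 s, in which the tool goes at most 41.7 mm and 7.16 degrees, less where a joint would pass 70% of its speed; a pose out of reach is approached as far as the arm can. A call is refused whole if a number of a shift passes 0.0417 or a number of a turn 7.16, either way. A call with a gripper value outside its range is refused whole. The fingers move at their own pace and stop on an object; "squeeze" is the grip in N (left out, the last holds). Time passes only in rows, so rows that do not move let the fingers close. It gives the time, the measured TCP pose, the force, the opening and the grip force at its end, in the units of the state.
- get_obs(): the state, without advancing time (a new reading comes with each control period).
- camera(name): name is "side" or "top" or "wrist"; returns a dict with "image" (420x560x3 uint8, red, green, blue), "range_z" (420x560 float32, m along the optical axis (not along the pixel's ray), 0 where there is no reading), "K" (3x3 intrinsics, pixels), "k1" (the pictures are not rectified: a ray, as slopes to the right and down, at radius r is drawn at 1 + k1 r^2 times it, then the intrinsics apply), "world_from_camera" (4x4, takes a point from camera to world coordinates); the wrist camera has in their place "T_tool_cam" (4x4, takes a point from camera to tool coordinates, whose origin is the TCP and whose axes are the flange's). Camera axes: x right, y up, looking along -z (the intrinsics and any distortion apply to the point x, -y, -z); pixel columns grow to the right and rows downward; lengths in m; the calibration is good to about 2 mm. A picture is of the moment at which its call begins: read the wrist's pose just before it.
- hand_in(): hands the job in; it is judged then, once.
Trained networks look in a picture, given as the dict that the camera call returned (one of the last four; its "shot" number tells which), for a name from the list of things; names that differ only in an ending like _2 or _b are one class to them, and where a whole thing is asked for, a point or a joint stands for the part that bears it (a point fixed in the world has none). Each returns a list of dicts, best first, with "p" (0 to 1); they miss things now and then, are a little off and sometimes report something else, mostly with a low value. They report only what shows in the picture. A call takes as long as a camera call.
- search_frame(label, picture): "at" ([column, row] as shares, 0 to 1, of the picture: columns of its width, rows of its height, amid what is visible of it).
- spot_point(label, picture): "at" ([column, row] as shares, 0 to 1, of the picture: columns of its width, rows of its height: a listed point, or the origin of a listed thing).
The state is a dict: "time_s": time; "qpos": joint angles; "joint_vel": joint speeds; "tau": joint torques, N m; "ee_pos": TCP position; "eef_rot": TCP orientation; "force": force on the tool from outside, world axes, zero at the start; "moment": the same for the moment, N m; "grip_width": finger opening in m; "grip_force": force on a finger pad.
Only numpy, scipy, OpenCV 4.12 (cv2) and the standard library are available. Lean on these libraries where they do the work, as an engineer would, in place of code of your own. Each camera call takes 0.05 s, during which the arm holds its last target. There are 200 camera calls.

## Working session

There is one attempt and no reset: what is moved stays moved. The work goes in short steps, Python scripts to look and compute and a tool call to move; the robot and the scene stay as the last step left them, time stands still between calls to the robot, and variables do not carry over. Pictures are saved under pics/ and viewed, at most 10 in all, crops included, and the job is handed in when it is done.

Besides the shell and the picture viewer there is one more tool, called after "Request:" as name([rows], argument=value, ...), one row to a line, values as JSON. jog_arm: Moves the arm, as the interface text tells. Its arguments: {"type":"object","properties":{"rows":{"type":"array","items":{"type":"array"}},"squeeze":{"type":"number"}},"required":["rows"]}

```bash
mkdir -p pics; cat > h.py <<'E'
from station import *
import numpy as np, cv2
from scipy.spatial.transform import Rotation as R
def T_of(c,o=None):
    if "world_from_camera" in c: return np.array(c["world_from_camera"])
    T=np.eye(4);T[:3,:3]=R.from_euler('xyz',o["eef_rot"]).as_matrix();T[:3,3]=o["ee_pos"]
    return T@np.array(c["T_tool_cam"])
def ray(c,px):
    K=np.array(c["K"]); k=c["k1"]
    d=np.array([(px[0]-K[0,2])/K[0,0],(px[1]-K[1,2])/K[1,1]]);u=d.copy()
    for _ in range(20): u=d/(1+k*(u@u))
    return np.array([u[0],-u[1],-1.])
def onplane(c,T,px,z):
    r=T[:3,:3]@ray(c,px); t=T[:3,3]; return t+r*(z-t[2])/r[2]
def atdepth(c,T,px):
    d=float(c["range_z"][int(px[1]),int(px[0])]); return (T@np.r_[ray(c,px)*d,1])[:3]
def save(c,n): cv2.imwrite(f"pics/{n}.png",c["image"][...,::-1])
E
python3 - <<'E'
from h import *
np.set_printoptions(precision=4,suppress=True)
o=get_obs();print(o["time_s"],o["ee_pos"],o["eef_rot"],o["grip_width"])
for n in["top","side"]:
    c=camera(n);save(c,n+"0");T=T_of(c)
    for l,z in[("edge",.1),("tab_top",.138),("eraser",.1),("sealing_wax",.1),("bin",0)]:
        for d in spot_point(l,c)[:2]:
            px=np.array(d["at"])*[560,420];print(n,l,round(d["p"],2),px.round(1),onplane(c,T,px,z).round(4),atdepth(c,T,px).round(4))
E
```

```text
0.0 [0.1961 0.5136 0.2049] [-3.1404 -0.0001  2.7768] 0.09377640070831697
top edge 0.59 [239.8 203.3] [0.5664 0.1041 0.1   ] [0.5663 0.104  0.1006]
top tab_top 0.94 [224.3 202.2] [0.5622 0.1422 0.138 ] [0.5705 0.148  0.0969]
top eraser 0.65 [256.9 213.6] [0.5367 0.0561 0.1   ] [0.5349 0.0556 0.11  ]
top eraser 0.64 [283.2 176.8] [ 0.6423 -0.0184  0.1   ] [ 0.6543 -0.0192  0.0557]
top sealing_wax 0.75 [254.5 239. ] [0.4658 0.0624 0.1   ] [0.4648 0.0619 0.1098]
top bin 0.61 [248.7 208.6] [0.5694 0.0866 0.    ] [0.5509 0.079  0.1007]
side edge 0.89 [281.5 194.1] [0.579  0.1008 0.1   ] [0.5786 0.0995 0.101 ]
side tab_top 0.75 [272.2 178.6] [0.557  0.1358 0.138 ] [0.5585 0.1426 0.1332]
side eraser 0.39 [271.4 205.4] [0.5358 0.0518 0.1   ] [0.533  0.0388 0.1105]
side sealing_wax 0.44 [245.3 206.7] [0.458  0.0623 0.1   ] [0.4572 0.0569 0.1043]
side bin 0.56 [275.3 221.1] [0.5581 0.0934 0.    ] [ 0.5341 -0.0094  0.0887]
```

View pics/top0.png

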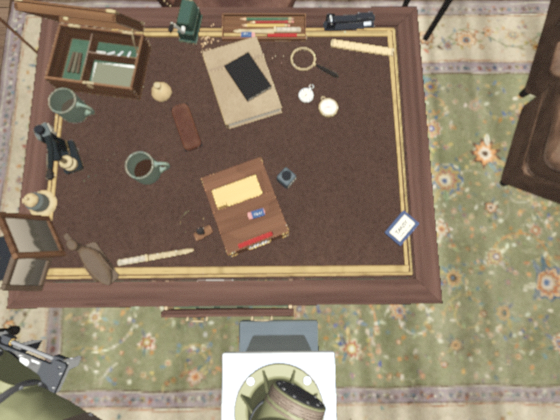

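View pics/side0.png

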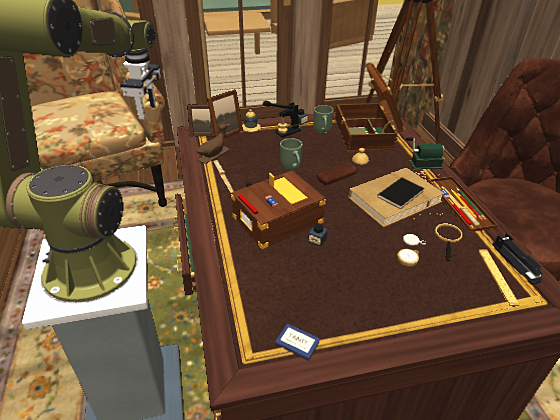

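The top view shows the bin turned about 19°. The eraser is at (257,213), the wax at (255,241), the flap at (237,191) and the tab at its left end. I'll move over it for a close look.

Request:
jog_arm([
  [[-0.03, -0.02, -0.006], 0, 0.094],
  [[-0.03, -0.02, -0.006], 0, 0.094],
  [[-0.03, -0.02, -0.006], 0, 0.094],
  [[-0.03, -0.02, -0.006], 0, 0.094],
  [[-0.03, -0.02, -0.006], 0, 0.094],
  [[-0.03, -0.02, -0.006], 0, 0.094],
  [[-0.03, -0.02, -0.006], 0, 0.094],
  [[-0.03, -0.02, -0.006], 0, 0.094],
  [[-0.03, -0.02, -0.006], 0, 0.094],
  [[-0.03, -0.02, -0.006], 0, 0.094],
  [[-0.03, -0.02, -0.006], 0, 0.094],
  [[-0.03, -0.02, -0.006], 0, 0.094],
])

```text
time_s: 1.6
ee_pos: [0.4476, 0.1595, 0.278]
eef_rot: [3.141, 0.0, 2.777]
force: [0.2, 0.7, 0.6]
grip_width: 0.0941
grip_force: 0.0
```

Request:
jog_arm([
  [[-0.03, -0.02, 0], 0, 0.094],
  [[-0.03, -0.02, 0], 0, 0.094],
  [[0, 0, 0], 0, 0.094],
  [[0, 0, 0], 0, 0.094],
])

```text
time_s: 1.93
ee_pos: [0.4891, 0.1012, 0.2771]
eef_rot: [-3.141, -0.001, 2.774]
force: [-0.1, 0.6, 0.1]
grip_width: 0.0941
grip_force: 0.0
```

```bash
python3 - <<'E'
from h import *
np.set_printoptions(precision=4,suppress=True)
o=get_obs();print(o["time_s"],o["ee_pos"],o["eef_rot"],o["joint_vel"])
c=camera("wrist");save(c,"w1");T=T_of(c,o);print(T)
np.savez("w1.npz",T=T,K=c["K"],k1=c["k1"],range_z=c["range_z"],image=c["image"])
for l,z in[("edge",.1),("tab_top",.138),("eraser",.1),("sealing_wax",.1),("bin",0)]:
    for d in spot_point(l,c)[:2]:
        px=np.array(d["at"])*[560,420];print(l,round(d["p"],2),px.round(1),onplane(c,T,px,z),atdepth(c,T,px))
E
```

```text
1.9333 [0.4891 0.1012 0.2771] [-3.1413 -0.0006  2.774 ] [ 0.0518 -0.0217  0.0173  0.0038 -0.002   0.0184]
[[ 0.361  -0.8999 -0.2446  0.4191]
 [ 0.9326  0.3485  0.0943  0.128 ]
 [ 0.0004 -0.2622  0.965   0.4573]
 [ 0.      0.      0.      1.    ]]
edge 0.72 [309.9 253.1] [0.5711 0.1035 0.1   ] [0.571  0.1035 0.1004]
tab_top 0.97 [347.6 241.8] [0.5574 0.1496 0.138 ] [0.5572 0.1496 0.1386]
tab_top 0.67 [312.1 253.1] [0.5558 0.1084 0.138 ] [0.5724 0.106  0.0994]
eraser 0.95 [266.5 242.2] [0.5381 0.0583 0.1   ] [0.5338 0.0608 0.1129]
sealing_wax 0.91 [245.1 185.3] [0.4628 0.0616 0.1   ] [0.4614 0.0637 0.1114]
bin 0.81 [295.6 224.2] [0.56   0.0924 0.    ] [0.5289 0.1003 0.1011]
```

View pics/w1.png

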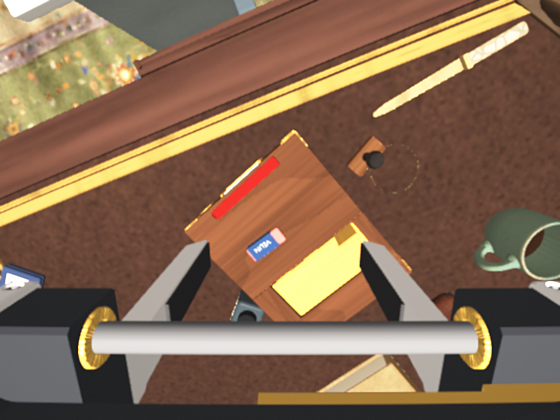

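The wrist view shows the eraser at (266,245), the wax at (245,188), the flap around (318,268), the tab at (345,233) and the bin corners at (293,132) and (187,233). Next I'll fit rectangles to the depth map.

```bash
cat > fit.py <<'E'
from h import *
np.set_printoptions(precision=4,suppress=True)
d=np.load("w1.npz");T=d["T"];K=d["K"]
v,u=np.mgrid[120:330,170:420]
pts=np.stack([u.ravel(),v.ravel()],1).astype(np.float32)
n=cv2.undistortPoints(pts[:,None],K,np.array([float(d["k1"]),0,0,0]))[:,0]
z=d["range_z"][v,u].ravel()
P=(T@np.c_[n[:,0]*z,-n[:,1]*z,-z,np.ones_like(z)].T).T[:,:3]
rgb=d["image"][v,u].reshape(-1,3).astype(int)
near=lambda c,r:np.hypot(*(P[:,:2]-c).T)<r
def rect(m,l):
    if m.sum()<6:print(l,m.sum());return
    r=cv2.minAreaRect((P[m,:2]*1000).astype(np.float32));print(l,m.sum(),np.array(r[0]),np.array(r[1]),r[2],"z",P[m,2].mean())
up=(P[:,2]>.107)&(P[:,2]<.118)
rect(up&near([.536,.06],.04),"eraser");rect(up&near([.462,.062],.07)&~near([.536,.06],.04),"wax")
rect((P[:,2]>.13)&(P[:,2]<.145)&near([.557,.15],.04),"tab")
rect((P[:,2]>.095)&(P[:,2]<.105),"bintop")
y=(rgb[:,0]>200)&(rgb[:,1]>170)&(rgb[:,2]<140)&(abs(P[:,2]-.1)<.006)&near([.59,.11],.09)
rect(y,"flap")
E
python3 fit.py
```

```text
eraser 637 [536.1909  58.7061] [20.1009 47.5942] 16.150054931640625 z 0.11179662966544013
wax 894 [464.4959  60.8759] [12.1001 99.4044] 20.57700538635254 z 0.1115907241496535
tab 149 [557.1375 151.0594] [ 5.9873 25.6533] 17.105674743652344 z 0.13698391789863867
bintop 19954 [564.4348  92.6755] [231.4936 181.6136] 20.08330726623535 z 0.10063604453015969
flap 253 [601.914  113.0672] [ 62.1663 133.1037] 20.059310913085938 z 0.09921888905580767
```

```bash
cat > plan.py <<'E'
from h import *
O=np.array([564.4,92.7]);YB=20.08
rot=lambda a:np.array([[np.cos(a),-np.sin(a)],[np.sin(a),np.cos(a)]])
def fl(th): a=np.radians(th);return np.array([np.cos(a),-np.sin(a)]),np.array([np.sin(a),np.cos(a)])
def tcp(A,th,w):  # tab-contact corner A (bin mm), lead angle, opening mm
    f,l=fl(th);return np.array(A)-((w+12.5)/2+6.25)*l-8*f
def state():
    o=get_obs();th=YB-(np.degrees(o["eef_rot"][2])-180);w=o["grip_width"]*1000
    p=rot(np.radians(YB)).T@(np.array(o["ee_pos"])[:2]*1000-O)
    f,l=fl(th);A=p+((w+12.5)/2+6.25)*l+8*f
    print("t",round(o["time_s"],2),"th",round(th,2),"w",round(w,1),"z",round(o["ee_pos"][2]*1000,1),"tcp",p.round(1),"A",A.round(1),"B",(A-(w+12.5)*l).round(1),"F",np.round(o["force"],1))
    return p,th
def rows(p,th,A0,A1,th1,w0,w1,n):
    for i in range(1,n+1):
        k=i/n;q=tcp(np.array(A0)+(np.array(A1)-A0)*k,th+(th1-th)*k,w0+(w1-w0)*k)
        f,l=fl(th+(th1-th)*(i-1)/n);d=q-p;p=q   # tool x=-f, y=l
        print("mm",np.round([-d@f,d@l],1),"turn",round((th1-th)/n,2),"w",round(w0+(w1-w0)*k,1))
E
python3 -c "
from plan import *
p,th=state();q=tcp([0,60],37,86);f,l=fl(th);d=q-p;print(-d@f,d@l,37-th)"
```

```text
t 2.23 th 40.9 w 94.0 z 277.7 tcp [-67.9  36.1] A [-22.9  75.8] B [-92.6  -4.7] F [ 0.4 -0.6 -0.3]
-31.41685518165538 6.59407762881135 -3.8971093926395355
```

Request:
jog_arm([
  [[-0.0105, 0.0022, 0.02], -1.3, 0.086],
  [[-0.0105, 0.0022, 0.02], -1.3, 0.086],
  [[-0.0105, 0.0022, 0.02], -1.3, 0.086],
  [[0, 0, 0.02], 0, 0.086],
  [[0, 0, 0.02], 0, 0.086],
  [[0, 0, 0.02], 0, 0.086],
  [[0, 0, 0], 0, 0.086],
  [[0, 0, 0], 0, 0.086],
])

```text
time_s: 2.9
ee_pos: [0.5202, 0.0985, 0.1575]
eef_rot: [-3.141, -0.001, 2.846]
force: [-0.2, 0.3, -0.2]
grip_width: 0.0859
grip_force: 0.0
```

```bash
python3 -c "
from plan import *
o=get_obs();p,th=state();q=tcp([0,60],37,86);f,l=fl(th);d=q-p;print(-d@f,d@l,37-th)
c=camera('wrist');save(c,'w2')"
```

```text
t 2.9 th 37.04 w 85.9 z 157.5 tcp [-39.5  20.6] A [ 0.3 60.1] B [-59.  -18.5] F [-0.2  0.3 -0.2]
0.12936835551988687 -0.2683115634847839 -0.03692436290127432
```

View pics/w2.png

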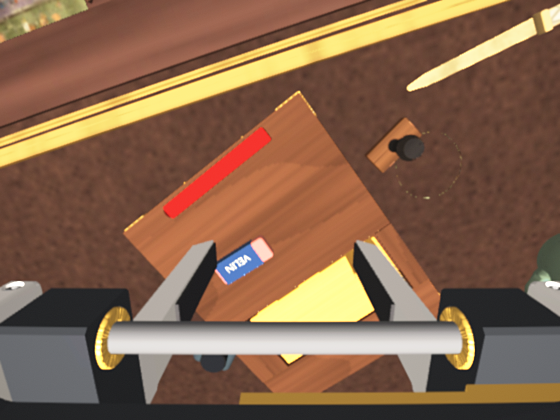

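The view fits the plan: the eraser is at (243,260), with the finger tips at (203,245) and (368,243). Descending to 5 mm above the shelf.

Request:
jog_arm([
  [[0, 0, 0.02], 0, 0.086],
  [[0, 0, 0.02], 0, 0.086],
  [[0, 0, 0.0125], 0, 0.086],
  [[0, 0, 0], 0, 0.086],
  [[0, 0, 0], 0, 0.086],
])

```text
time_s: 3.37
ee_pos: [0.5211, 0.0982, 0.1062]
eef_rot: [3.141, 0.001, 2.845]
force: [0.3, -0.5, 0.6]
grip_width: 0.0859
grip_force: 0.0
```

```bash
python3 -c "
from plan import *
p,th=state();rows(p,37,[0,60],[38,60],37,86,86,10)
c=camera('wrist');save(c,'w3')"
```

```text
t 3.37 th 37.07 w 85.9 z 106.2 tcp [-38.8  20.1] A [ 1.  59.5] B [-58.3 -19. ] F [ 0.3 -0.5  0.6]
mm [-2.  2.] turn 0.0 w 86.0
mm [-3.   2.3] turn 0.0 w 86.0
mm [-3.   2.3] turn 0.0 w 86.0
mm [-3.   2.3] turn 0.0 w 86.0
mm [-3.   2.3] turn 0.0 w 86.0
mm [-3.   2.3] turn 0.0 w 86.0
mm [-3.   2.3] turn 0.0 w 86.0
mm [-3.   2.3] turn 0.0 w 86.0
mm [-3.   2.3] turn 0.0 w 86.0
mm [-3.   2.3] turn 0.0 w 86.0
```

View pics/w3.png

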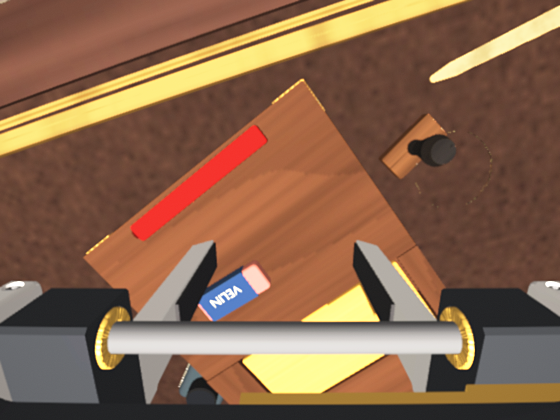

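Request:
jog_arm([
  [[-0.003, 0.0023, 0], 0, 0.086],
  [[-0.003, 0.0023, 0], 0, 0.086],
  [[-0.003, 0.0023, 0], 0, 0.086],
  [[-0.003, 0.0023, 0], 0, 0.086],
  [[-0.003, 0.0023, 0], 0, 0.086],
  [[-0.003, 0.0023, 0], 0, 0.086],
  [[-0.003, 0.0023, 0], 0, 0.086],
  [[-0.003, 0.0023, 0], 0, 0.086],
  [[-0.003, 0.0023, 0], 0, 0.086],
  [[-0.003, 0.0023, 0], 0, 0.086],
  [[0, 0, 0], 0, 0.086],
])

```text
time_s: 4.33
ee_pos: [0.5567, 0.1115, 0.105]
eef_rot: [3.141, 0.0, 2.845]
force: [-1.7, -0.0, 3.3]
grip_width: 0.0859
grip_force: 1.7
```

```bash
python3 -c "
from plan import *
p,th=state();rows(p,37,[38,60],[40,63],17,86,82,12)
c=camera('wrist');save(c,'w4');cv2.imwrite('pics/w4.png',cv2.resize(c['image'][180:420,150:450,::-1],None,fx=2,fy=2))
s=camera('side');cv2.imwrite('pics/s4.png',cv2.resize(s['image'][140:280,190:360,::-1],None,fx=4,fy=4))"
```

```text
t 4.33 th 37.08 w 85.9 z 105.0 tcp [-0.8 20.3] A [39.  59.7] B [-20.3 -18.7] F [-1.7 -0.   3.3]
mm [-0.7 -0.2] turn -1.67 w 85.7
mm [-1.6  0.3] turn -1.67 w 85.3
mm [-1.6  0.3] turn -1.67 w 85.0
mm [-1.6  0.3] turn -1.67 w 84.7
mm [-1.6  0.3] turn -1.67 w 84.3
mm [-1.6  0.3] turn -1.67 w 84.0
mm [-1.6  0.3] turn -1.67 w 83.7
mm [-1.6  0.3] turn -1.67 w 83.3
mm [-1.6  0.3] turn -1.67 w 83.0
mm [-1.6  0.3] turn -1.67 w 82.7
mm [-1.6  0.2] turn -1.67 w 82.3
mm [-1.6  0.2] turn -1.67 w 82.0
```

View pics/w4.png

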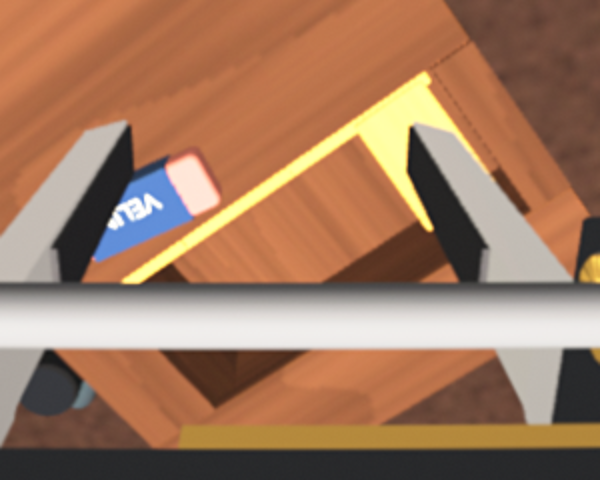

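View pics/s4.png

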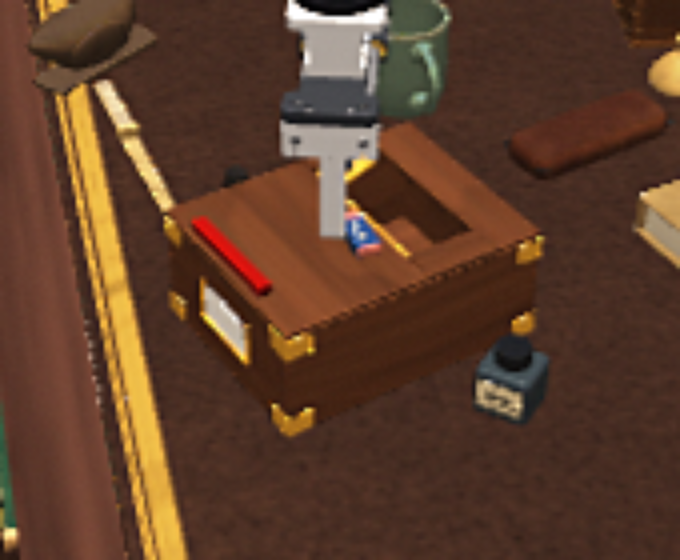

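The flap is held wide open, and the eraser is tilted slightly on the shelf just before the edge (yellow edge from (125,280) to (430,75), eraser at (160,210)). I'll swing the right finger forward about the tab.

Request:
jog_arm([
  [[-0.001, 0, 0], -1.7, 0.086],
  [[-0.0016, 0.0003, 0], -1.7, 0.085],
  [[-0.0016, 0.0003, 0], -1.7, 0.085],
  [[-0.0016, 0.0003, 0], -1.7, 0.085],
  [[-0.0016, 0.0003, 0], -1.7, 0.084],
  [[-0.0016, 0.0003, 0], -1.7, 0.084],
  [[-0.0016, 0.0003, 0], -1.7, 0.084],
  [[-0.0016, 0.0003, 0], -1.7, 0.083],
  [[-0.0016, 0.0003, 0], -1.7, 0.083],
  [[-0.0016, 0.0003, 0], -1.7, 0.083],
  [[-0.0016, 0.0003, 0], -1.7, 0.082],
  [[-0.0016, 0.0003, 0], -1.7, 0.082],
])

```text
time_s: 5.43
ee_pos: [0.5747, 0.1119, 0.105]
eef_rot: [-3.141, -0.0, -3.081]
force: [-1.9, -1.8, 2.4]
grip_width: 0.0819
grip_force: 1.5
```

```bash
python3 -c "
from plan import *
p,th=state()
c=camera('wrist');cv2.imwrite('pics/w5.png',cv2.resize(c['image'][180:420,150:450,::-1],None,fx=2,fy=2))"
```

```text
t 5.43 th 376.6 w 81.9 z 105.0 tcp [16.3 14.5] A [39.2 63.5] B [ 12.2 -27. ] F [-1.9 -1.8  2.4]
```

View pics/w5.png

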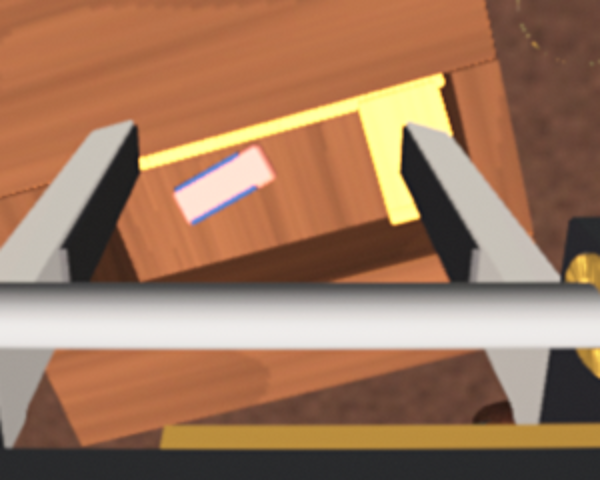

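The eraser is down inside the bin at (225,185), well below the flap edge. Drawing back gently so the flap closes, then lifting.

Request:
jog_arm([
  [[0, 0, 0], 0, 0.082],
  [[0, 0, 0], 0, 0.082],
  [[0.004, -0.0012, 0], 0, 0.082],
  [[0.004, -0.0012, 0], 0, 0.082],
  [[0.004, -0.0012, 0], 0, 0.082],
  [[0.004, -0.0012, 0], 0, 0.082],
  [[0.004, -0.0012, 0], 0, 0.082],
  [[0.004, -0.0012, 0], 0, 0.082],
  [[0.004, -0.0012, 0], 0, 0.082],
  [[0.004, -0.0012, 0], 0, 0.082],
  [[0.004, -0.0012, 0], 0, 0.082],
  [[0.004, -0.0012, 0], 0, 0.082],
])

```text
time_s: 6.48
ee_pos: [0.535, 0.0976, 0.1048]
eef_rot: [-3.142, -0.0, -3.082]
force: [0.3, 0.6, -0.2]
grip_width: 0.0824
grip_force: 0.0
```

Request:
jog_arm([
  [[0, 0, 0], 0, 0.082],
  [[0, 0, -0.02], 0, 0.082],
  [[0, 0, -0.03], 0, 0.082],
  [[0.01, 0, -0.03], 0, 0.082],
  [[0.02, 0, -0.03], 0, 0.082],
  [[0.02, 0, -0.03], 0, 0.082],
  [[0.02, 0, -0.03], 0, 0.082],
  [[0, 0, 0], 0, 0.082],
  [[0, 0, 0], 0, 0.082],
])

```text
time_s: 7.23
ee_pos: [0.4657, 0.0937, 0.2766]
eef_rot: [3.141, 0.004, -3.082]
force: [0.8, -0.2, -0.4]
grip_width: 0.0821
grip_force: 0.0
```

```bash
python3 -c "
from plan import *
p,th=state()
c=camera('wrist');save(c,'w6')"
```

```text
t 7.23 th 376.67 w 82.1 z 276.6 tcp [-92.4  34.9] A [-69.3  83.9] B [-96.5  -6.7] F [ 0.8 -0.2 -0.4]
```

View pics/w6.png

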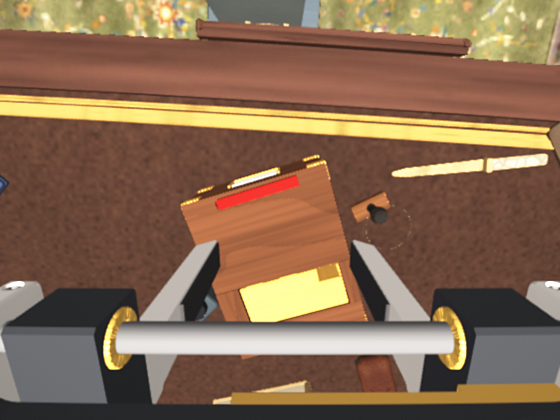

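The flap is shut (flap at (295,295), tab at (328,272)), the shelf holds only the wax, at (257,193), and the bystanders are in place.

```bash
python3 -c "
from station import *
print(hand_in())"
```

```text
the job is handed in; nothing more can be done
None
```

The eraser was pushed over the edge into the bin with the flap held open, the flap closed again, the wax and the other things stayed where they were, and the job was handed in at about 7.3 s.

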